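Slide the spindle through the label-roll holder and seat it in its brake

ROBOT

A 6-joint arm with a two-finger parallel gripper is mounted at the origin on the work surface. World frame = base frame: x ahead of the robot, y to its left, z up, the work surface at z = 0. Lengths are in m, angles in degrees, forces in N, time in s.
With the tool pointing down it reaches from about 0.375 to 0.9 m from the base axis. Payload 3.1 kg.
Tool frame: the origin (TCP) lies on the centre line of the jaws, within the pads' length; the fingertips stand 25 mm ahead of it and the grasp point (between the pads) lies 6 mm ahead of it; z points along the fingers, y is the line along which they close (so a half turn about z gives the same grasp; the last joint's range is limited). The gripper opens to 87 mm and grips with 3 to 60 N. Pads are 19 mm wide; open, the fingers measure 117 mm over their backs; the gripper's body (75 mm by 190 mm) begins 51 mm behind the grasp point.
Start: joints at [65.117, 30.224, 82.088, -0, 67.689, -10.227], TCP at [0.158, 0.605, 0.248] pointing down, gripper open.
Joint ranges: [-176.69, 176.69], [-43.24, 126.21], [12.49, 139.97], [-82, 262], [0, 151.66], [-163.58, 163.58]. Speed limits (degrees/s): [159.86, 159.86, 180, 180, 180, 180].

INTERFACE

Orientations are given as a 3x3 rotation matrix whose columns are the frame's x, y, z axes.
In Python, from rig import * gives the robot as it stands.
- The arm moves only by the tool step_arm, never from a script. Its argument "steps" is a list of rows, each a list of 7 numbers: the shift along the tool's x, y, z normalised to -1 to 1, where 1 is 0.3 m, then the turn, a rotation vector about the tool's x, y, z normalised to -1 to 1, where 1 is 45 degrees, then the gripper's target within -1 to 1 (shut at 1, half-way at 0, fully open at -1). A call has 1 to 8 rows; each row is the pose to reach, as a shift and turn from the pose commanded when the call began, along the tool's axes at that moment; what a row does not reach only later rows make up. A row lasts 1/12 s, in which the tool goes at most 41.7 mm and 7.16 degrees, less where a joint would pass 70% of its speed; a pose out of reach is approached as far as the arm can. A call with a number of a shift or a turn outside -1 to 1 is refused whole. A call with a gripper value outside its range is refused whole. The fingers move at their own pace and stop on an object; the grip force is fixed at half the most. Time passes only in rows, so rows that repeat a pose let the fingers close. It gives the time, the measured TCP pose, the force, the opening and the grip force at its end, in the units of the state.
- read_state(): the state, without advancing time (a new reading comes with each control period).
- capture(name): name is "side" or "top"; returns a dict with "image" (480x640x3 uint8, red, green, blue), "vertical_fov" (degrees; the focal length in pixels is half the picture's height over the tangent of half this angle, whatever the lens; pixels are square), "cx", "cy" (the principal point, pixels), "k1" (the pictures are not rectified: a ray, as slopes to the right and down, at radius r is drawn at 1 + k1 r^2 times it, then the intrinsics apply), "world_from_camera" (4x4, takes a point from camera to world coordinates). Camera axes: x right, y down, z forward; pixel columns grow to the right and rows downward; lengths in m; the calibration is good to about 2 mm. A picture is of the moment at which its call begins. There is no depth.
- hand_in(): hands the job in; it is judged then, once.
The state is a dict: "time_s": time; "joint_positions": joint angles; "qvel": joint speeds; "tau": joint torques, N m; "position": TCP position; "tcp_rot": TCP orientation; "force": force on the tool from outside, world axes, zero at the start; "moment": the same for the moment, N m; "opening": opening from 0.0 (shut) to 1.0 (fully open); "grasp_force": force on a finger pad.
Only numpy, scipy, OpenCV 4.12 (cv2) and the standard library are available. Lean on these libraries where they do the work, as an engineer would, in place of code of your own. Each camera call takes 0.05 s, during which the arm holds its last target. There are 200 camera calls.

TASK

Fit the steel spindle to the label-roll holder: lift it from its rest by the shaft, enter its round nose in the funnel of the holder and push it about halfway in, then let go. Take it again by the black handle and push it fully home, right through the drag of the friction brake until it bears firmly on the stop behind, without ever ramming it; let go and leave it there, and leave the other things on the bench alone.

Things in the scene. Friction and masses are not known exactly. Their poses are not given: they have to be found in the camera images.
- spindle: Loose round steel rod 225 mm long, 0.28 kg, starting on the rest: shaft 16 mm in diameter with a hemispherical nose, then a black handle 24 mm in diameter. Origin on its axis, 100 mm behind the nose's end; centre of mass 20 mm ahead of it; x along the rod towards the nose (it may be rolled about x). Shaft from x = -70 to +100 mm, handle from -125 to -70 mm. Its middle lies free between the rest's notches.
- tip (a point): The very end of the spindle's round nose, on its axis.
- handle (a point): Middle of the spindle's black handle, on its axis, 97.5 mm behind the spindle's origin. Let go half-way in, the spindle stays but droops in the bore by up to about 0.05 rad; pushed on askew it wedges, so bring it level and in line first.
- rest: Fixed grey plastic rest, base 150 x 70 x 8 mm, with two V notches 12 mm wide, 104 mm apart along its x axis, tops 43 mm above the bench; the spindle lies in them along the rest's x axis, its axis 40 mm above the bench, and lifts straight out. Origin at the centre of its underside.
- holder: Fixed label-roll holder: base 200 x 110 x 10 mm, two cheeks 70 wide and 95 mm tall, between them a label roll 70 mm in diameter (part of it, top 105 mm above the bench), a round brake housing at the far end. A level bore 18 mm wide, 180 mm deep, runs along its x axis 70 mm above the bench. Origin: centre of its underside; x: the way the spindle goes in. Spoilt if the spindle presses on it with over 25 N.
- mouth (a point): Centre of the bore's mouth, at the front plane of its funnel, with the holder's axes; 85 mm before the holder's origin. The funnel narrows from about 32 mm to the bore's 18 mm over the first 12 mm, at the end of a snout 31 mm in diameter that stands 40 mm out of the near cheek.
- brake (a joint): Travel in m of the friction brake cup, unseen in the bore: 0 to 0.005 at the start, 0.020 when bottomed on its rubber-backed stop (about 5 N per mm). The nose meets the cup 105 to 146 mm from the mouth; the cup gives way at a drag of about 6 N and stays where pushed. The stop is set differently on each holder: home is 125 to 163 mm from the mouth. Seat it with a firm 10 to 20 N.
- tape: Bystander: cardboard-brown tape roll, 100 mm in diameter, 48 mm tall. Origin at the centre of its underside.
- bottle: Bystander: white bottle, 54 mm in diameter, 110 mm tall. Origin at the centre of its underside.
- jar: Bystander: clear jar with an amber lid, 64 mm in diameter, 60 mm tall. Origin at the centre of its underside.
- scanner: Bystander: black hand scanner lying flat, about 165 x 50 x 28 mm. Origin on its underside.
Things that resemble listed ones, but are neither listed nor needed, are in the scene too. There is more than one size of the spindle; the one meant has the size given above.

How it is judged (in metres and radians):
On the way, in this order (a step that is already met when the one before it is completed fails the run):
1. the fingers hold the spindle by its shaft, its nose 15 to 60 mm deep in the bore (x of tip in the frame of mouth between 0.015 and 0.06 m and y of tip in the frame of mouth between -0.008 and 0.008 m and z of tip in the frame of mouth between -0.008 and 0.008 m and contact force between the fingers and spindle above 1 N and x of the grasp point in the frame of spindle above -0.06 m), for 0.1 s.
2. the spindle's nose is 45 to 100 mm deep in the bore and the fingers have let go of it (x of tip in the frame of mouth between 0.045 and 0.1 m and angle between the x axis of spindle and the x axis of holder, either way round below 0.15 rad and contact force between the fingers and spindle below 0.05 N and y of tip in the frame of mouth between -0.008 and 0.008 m and z of tip in the frame of mouth between -0.008 and 0.008 m), for 0.3 s.
3. the fingers hold it by the handle while the nose is still less than 102 mm deep (distance between the grasp point and handle below 0.04 m and contact force between the fingers and spindle above 2 N and x of tip in the frame of mouth between 0.03 and 0.102 m), for 0.1 s.
4. the spindle is pressed firmly, with more than 9 N, on the bottomed brake (travel over 17.5 mm) (value of joint brake above 0.0175 m and contact force between spindle and holder above 9 N), for 0.05 s.
At the end, for the whole second after the job is handed in: The brake cup is pushed to its stop (its travel over 17.5 of 20 mm), the spindle lies in the bore with its nose more than 122 mm from the mouth, within 8 mm of its axis, in line with it within 0.06 rad, at rest and released (value of joint brake above 0.0175 m and x of tip in the frame of mouth above 0.122 m and angle between the x axis of spindle and the x axis of holder, either way round below 0.06 rad and linear speed of spindle below 0.02 m/s and contact force between the fingers and spindle below 0.05 N and y of tip in the frame of mouth between -0.008 and 0.008 m and z of tip in the frame of mouth between -0.008 and 0.008 m); the robot touches nothing.
It fails at once if the spindle presses on the holder or its brake with more than 25 N (contact force between spindle and holder above 25 N).
It fails at once if a bystander (tape, bottle, jar or scanner) is moved by more than 20 mm (distance of any of tape, bottle, jar, scanner from where it was at the start of the episode above 0.02 m).
It also fails if it takes over 72 s, if anything falls off the work surface, if the arm or the gripper's body presses on something with over 40 N, if the wrist force passes 120 N, or if a joint passes its speed limit or range.

## Working session

There is one attempt and no reset: what is moved stays moved. The work goes in short steps, Python scripts to look and compute and a tool call to move; the robot and the scene stay as the last step left them, time stands still between calls to the robot, and variables do not carry over. Pictures are saved under pics/ and viewed, at most 10 in all, crops included, and the job is handed in when it is done.

Besides the shell and the picture viewer there is one more tool, called after "Emit:" by a JSON object that holds its "method" and its "body". step_arm: Moves the arm, as the interface text tells. Scaled input: -1 to 1 covers 0.3 m each way for a shift and 45 degrees each way for a turn. Its arguments: {"type":"object","properties":{"steps":{"type":"array"}},"required":["steps"]}

```bash
mkdir -p pics
cat > h.py <<'E'
from rig import *
import numpy as np, cv2
def snap(n,f):
    c=capture(n); cv2.imwrite(f'pics/{f}.png',c['image'][:,:,::-1]); np.save(f'pics/{f}.npy',c,allow_pickle=True); return c
def load(f): return np.load(f'pics/{f}.npy',allow_pickle=True).item()
def K(c):
    f=240/np.tan(np.radians(c['vertical_fov']/2)); return np.array([[f,0,c['cx']],[0,f,c['cy']],[0,0,1]])
def ray(c,p):
    # the lens formula r_d=r(1+k1 r^2), inverted by cv2
    u=cv2.undistortPointsIter(np.array([[p]],float),K(c),np.array([c['k1'],0,0,0,0]),None,None,(3,100,1e-10))[0,0]
    T=c['world_from_camera']; return T[:3,3],T[:3,:3]@np.array([u[0],u[1],1])
def onz(c,p,z):
    o,d=ray(c,p); return o+d*(z-o[2])/d[2]
def proj(c,P):
    T=np.linalg.inv(c['world_from_camera']); q=T[:3,:3]@np.array(P)+T[:3,3]
    return cv2.projectPoints(q[None,None],np.zeros(3),np.zeros(3),K(c),np.array([c['k1'],0,0,0,0]))[0][0,0]
def tri(c1,p1,c2,p2):
    o1,d1=ray(c1,p1);o2,d2=ray(c2,p2)
    s=np.linalg.lstsq(np.c_[d1,-d2],o2-o1,rcond=None)[0]; a=o1+d1*s[0];b=o2+d2*s[1]
    return (a+b)/2,np.linalg.norm(a-b)
E
python3 - <<'E'
from h import *
for n in('top','side'):
    c=snap(n,n+'0'); print(n,c['vertical_fov'],c['cx'],c['cy'],c['k1'],c['world_from_camera'].round(3).tolist())
s=read_state(); print({k:np.round(v,3).tolist() for k,v in s.items()})
E
```

```text
top 44.558283679658594 327.7915855493495 242.6139641709427 -0.06390525875802579 [[-0.017, -0.982, 0.187, 0.233], [-1.0, 0.014, -0.018, -0.039], [0.015, -0.187, -0.982, 1.37], [0.0, 0.0, 0.0, 1.0]]
side 53.779469673623886 319.2356751784899 242.41172862357706 -0.09103385724569107 [[0.874, -0.304, 0.378, 0.081], [-0.485, -0.526, 0.698, -0.769], [-0.014, -0.794, -0.608, 0.698], [0.0, 0.0, 0.0, 1.0]]
{'time_s': 0.1, 'joint_positions': [65.118, 30.275, 82.152, -0.001, 67.687, -10.227], 'qvel': [0.047, -0.045, -0.223, 0.097, 0.118, 0.024], 'tau': [-0.0, -44.099, -17.715, 0.063, 0.053, -0.0], 'position': [0.158, 0.604, 0.247], 'tcp_rot': [[-0.967, 0.253, -0.001], [0.253, 0.967, -0.002], [0.0, -0.002, -1.0]], 'force': [-0.309, -0.393, -0.173], 'moment': [0.002, -0.0, -0.055], 'grasp_force': 0.0, 'opening': 1.003}
```

View pics/top0.png

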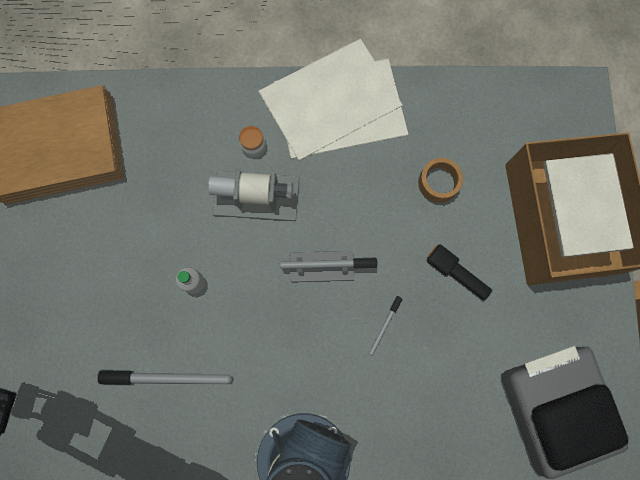

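View pics/side0.png

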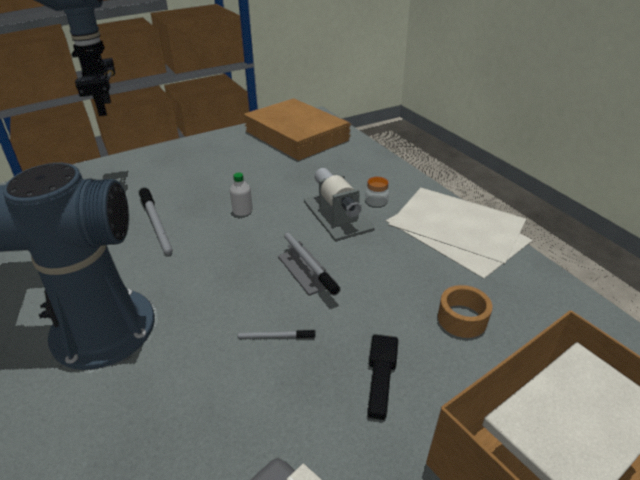

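The things that could be taken for the spindle, in the top picture:
- Rod on the rest: (282..377, 265).
- Larger rod on the bench: (98..232, 378).
- Small pen-like rod: (372..400, 297..353).

Only the rod on the rest fits the description, with its nose at the left, about (282,267). The holder is at (255,190), with a ring-like end at the right, (297,190). I'll check both in one crop.

Run:
```python
from h import *
a=load('top0')['image'][165:290,195:395,::-1]; b=load('side0')['image'][160:300,270:400,::-1]
a=cv2.resize(a,None,fx=4,fy=4,interpolation=cv2.INTER_CUBIC)[:,:800]
cv2.imwrite('pics/cropA.png',a)
cv2.imwrite('pics/cropB.png',cv2.resize(b,None,fx=4.2,fy=4.2,interpolation=cv2.INTER_CUBIC))
c=load('top0')
for n,p,q,z in(('rest',(281,267),(377,265),.04),('big',(98,378),(232,380),.012),('small',(372,354),(400,297),.01)):
    A,B=onz(c,p,z),onz(c,q,z); print(n,A.round(3),B.round(3),np.linalg.norm(A-B).round(3))
```

```text
rest [0.431 0.046 0.04 ] [ 0.433 -0.175  0.04 ] 0.221
big [0.185 0.466 0.012] [0.178 0.159 0.012] 0.306
small [ 0.231 -0.16   0.01 ] [ 0.361 -0.229  0.01 ] 0.147
```

View pics/cropA.png

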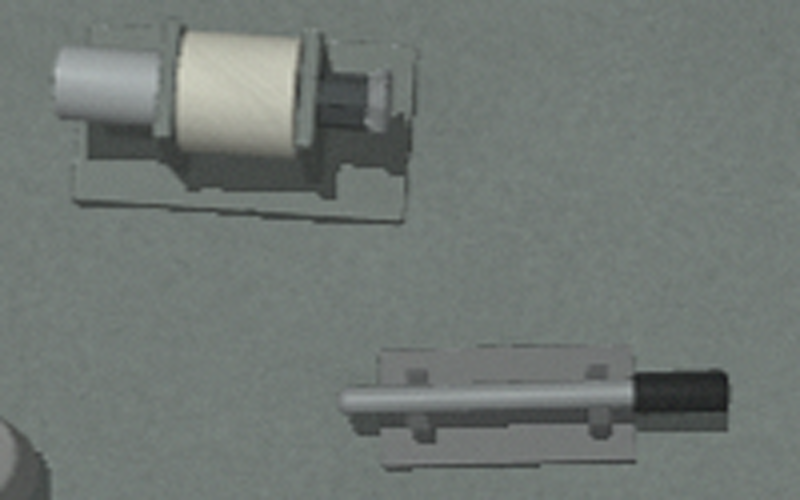

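View pics/cropB.png

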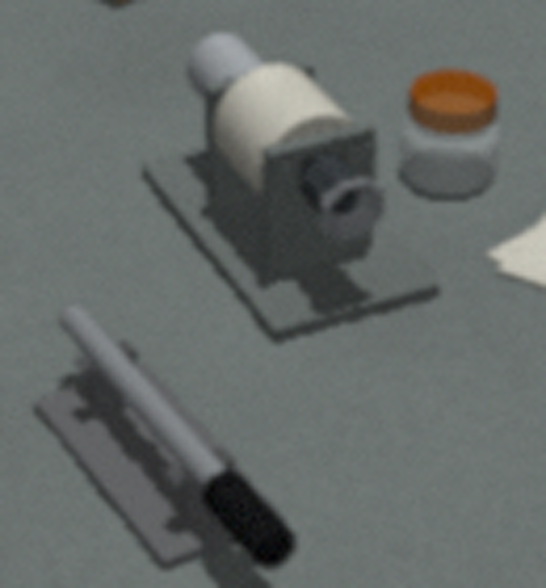

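The crops show that the rod on the rest has its nose at crop A (341,401) and its handle end at (728,391), and is about 221 mm long, so it is the right one. The holder's light funnel rim is at crop A (388,100), on the right. The brake housing is on the left, so the rod goes in towards +y.

Run:
```python
from h import *
t,s=load('top0'),load('side0')
A=lambda x,y:(195+x/4-.375,165+y/4-.375)
B=lambda x,y:(270+x/4.2-.4,160+y/4.2-.4)
# spindle axis by masks in top: shaft bright, handle dark
im=cv2.cvtColor(t['image'],cv2.COLOR_RGB2GRAY)[:,:].astype(int)
pts=[]
for x in range(286,346,4): 
    col=im[258:275,x]; w=np.clip(col-125,0,None); pts.append((x,(w*np.arange(258,275)).sum()/w.sum()))
print(np.round(pts,1)[:, 1])
L=[onz(t,p,.04) for p in pts]; v=cv2.fitLine(np.float32([l[:2] for l in L]),cv2.DIST_HUBER,0,.01,.01).ravel(); print('shaft line',v.round(4),'deg from +y',np.degrees(np.arctan2(-v[0],v[1])))
h=onz(t,A(728,392),.04);n=onz(t,A(340,401),.04);print('nose',n.round(4),'end',h.round(4))
print('nose tri',tri(t,A(344,401),s,B(70,313)))
print('handle end tri',tri(t,A(727,392),s,B(276,552)))
print('mouth tri',tri(t,A(386,100),s,B(350,210)))
m=onz(t,A(388,101),.07);print('mouth z.07',m)
b=onz(t,A(55,83),.07);print('brake end',b,'axis deg from +y',np.degrees(np.arctan2(-(b-m)[0],(b-m)[1])))
c=[onz(t,A(*p),.01) for p in((77,202),(405,217),(415,47),(92,25))]
print(np.round(c,4)); 
for i,j in((1,0),(2,3)): d=c[j]-c[i];print(np.linalg.norm(d),np.degrees(np.arctan2(-d[0],d[1])))
d=c[2]-c[1];print(np.linalg.norm(d),np.degrees(np.arctan2(d[1],d[0])))
print('centre',np.mean(c,0))
```

```text
[264.1 264.  263.8 263.7 263.7 263.4 263.4 263.4 263.2 263.2 263.  262.9
 262.7 262.8 262.6]
shaft line [ 0.0111 -0.9999  0.4384 -0.0163] deg from +y -179.36201
nose [0.4362 0.0488 0.04  ] end [ 0.4381 -0.1742  0.04  ]
nose tri (array([0.43529739, 0.04613397, 0.04569104]), np.float64(5.127470080495207e-05))
handle end tri (array([ 0.437889  , -0.17336731,  0.04291082]), np.float64(0.0004668852902920562))
mouth tri (array([0.60344427, 0.02072778, 0.07308459]), np.float64(0.0036655336995487457))
mouth z.07 [0.60546672 0.01901269 0.07      ]
brake end [0.61898248 0.21075122 0.07      ] axis deg from +y -4.032142195505268
[[0.5629 0.2074 0.01  ]
 [0.5509 0.0119 0.01  ]
 [0.6563 0.0052 0.01  ]
 [0.6729 0.2007 0.01  ]]
0.19587211472247198 -3.502982912319842
0.19618549698178606 -4.8756978609274855
0.10555823216070528 -3.6412852782405682
centre [0.61075206 0.10630853 0.01      ]
```

```bash
cat >> h.py <<'E'
from scipy.spatial.transform import Rotation as Ro
def row(pos,yaw,pitch=0):
    """shift/turn row towards TCP pos; tool down, tool x at yaw deg (pitch deg about tool y)"""
    s=read_state(); R=np.array(s['tcp_rot']); y=np.radians(yaw)
    X=np.array([np.cos(y),np.sin(y),0]);Z=np.array([0,0,-1.]);T=np.c_[X,np.cross(Z,X),Z]@Ro.from_euler('y',pitch,degrees=True).as_matrix()
    print('t',round(s['time_s'],2),'pos',np.round(s['position'],4),'shift',(R.T@(np.array(pos)-s['position'])/.3).round(4),'turn',(Ro.from_matrix(R.T@T).as_rotvec()/np.pi*4).round(4),'F',np.round(s['force'],1),'M',np.round(s['moment'],2),'open',round(s['opening'],3),'grip',round(s['grasp_force'],1))
E
python3 -c "
from h import *
row([.437,-.0505,.15],90.64)"
```

```text
t 0.1 pos [0.1578 0.6041 0.2466] shift [-1.4524 -1.8749  0.3253] turn [-2.4000e-03  1.3000e-03  1.6601e+00] F [-0.3 -0.4 -0.2] M [ 0.   -0.   -0.06] open 1.003 grip 0.0
```

Emit:
{"method": "step_arm", "body": {"steps": [[-0.73,-0.94,0.1,0,0,0.83,-0.3],[-0.73,-0.94,0.1,0,0,0.83,-0.3],[-0.73,-0.94,0.1,0,0,0.83,-0.3],[-0.73,-0.94,0.1,0,0,0.83,-0.3],[-0.73,-0.94,0.1,0,0,0.83,-0.3],[-0.73,-0.94,0.1,0,0,0.83,-0.3],[-0.73,-0.94,0.1,0,0,0.83,-0.3],[-0.73,-0.94,0.1,0,0,0.83,-0.3]]}}

```text
time_s: 0.77
position: [0.2889, 0.2975, 0.2194]
tcp_rot: [[-0.616, 0.788, -0.0], [0.788, 0.616, -0.0], [-0.0, -0.0, -1.0]]
force: [1.1, -0.5, 0.1]
opening: 0.662
grasp_force: 0.0
```

```bash
python3 -c "
from h import *
row([.437,-.0505,.15],90.64)"
```

```text
t 0.77 pos [0.2889 0.2975 0.2194] shift [-1.2177 -0.3258  0.2316] turn [-1.000e-04  2.000e-04  8.311e-01] F [ 1.1 -0.5  0.1] M [-0.03 -0.05  0.  ] open 0.662 grip 0.0
```

Emit:
{"method": "step_arm", "body": {"steps": [[-1,-0.27,0.19,0,0,0.83,-0.3],[-1,-0.27,0.19,0,0,0.83,-0.3],[-1,-0.27,0.19,0,0,0.83,-0.3],[-1,-0.27,0.19,0,0,0.83,-0.3],[-1,-0.27,0.19,0,0,0.83,-0.3],[-1,-0.27,0.19,0,0,0.83,-0.3],[-1,-0.27,0.19,0,0,0.83,-0.3],[-1,-0.27,0.19,0,0,0.83,-0.3]]}}

```text
time_s: 1.43
position: [0.4117, 0.0093, 0.1621]
tcp_rot: [[-0.008, 1.0, 0.002], [1.0, 0.008, -0.001], [-0.001, 0.002, -1.0]]
force: [0.6, 0.8, 0.3]
opening: 0.648
grasp_force: 0.0
```

```bash
python3 -c "
from h import *
row([.437,-.0505,.10],90.64)"
```

```text
t 1.43 pos [0.4117 0.0093 0.1621] shift [-0.1999  0.0822  0.2073] turn [ 0.0024  0.0013 -0.0037] F [0.6 0.8 0.3] M [-0.1   0.05  0.02] open 0.648 grip 0.0
```

Emit:
{"method": "step_arm", "body": {"steps": [[-0.2,0.082,0.1,0,0,0,-0.3],[-0.2,0.082,0.2,0,0,0,-0.3],[-0.2,0.082,0.2,0,0,0,-0.3],[-0.2,0.082,0.2,0,0,0,-0.3],[-0.2,0.082,0.2,0,0,0,-0.3]]}}

```text
time_s: 1.85
position: [0.4336, -0.046, 0.1024]
tcp_rot: [[-0.011, 1.0, -0.003], [1.0, 0.011, 0.001], [0.001, -0.003, -1.0]]
force: [-1.0, -0.0, -0.4]
opening: 0.653
grasp_force: 0.0
```

```bash
python3 -c "
from h import *
row([.437,-.0505,.046],90.64)"
```

```text
t 1.85 pos [ 0.4336 -0.046   0.1024] shift [-0.0154  0.0117  0.1879] turn [-0.0041 -0.0019 -0.0007] F [-1.  -0.  -0.4] M [-0.07  0.08 -0.02] open 0.653 grip 0.0
```

Emit:
{"method": "step_arm", "body": {"steps": [[0,0,0.08,0,0,0,-0.3],[0,0,0.14,0,0,0,-0.3],[0,0,0.14,0,0,0,-0.3],[0,0,0.14,0,0,0,-0.3]]}}

```text
time_s: 2.18
position: [0.4342, -0.0452, 0.0616]
tcp_rot: [[-0.013, 1.0, -0.001], [1.0, 0.013, 0.0], [0.0, -0.001, -1.0]]
force: [-0.3, 0.2, 1.0]
opening: 0.647
grasp_force: 0.0
```

```bash
python3 -c "
from h import *
row([.437,-.0505,.046],90.64)
a=snap('top','top1')['image'][220:320,250:400,::-1];b=snap('side','side1')['image'][200:310,250:380,::-1]
f=lambda i:cv2.resize(i,(400,400*i.shape[0]//i.shape[1]),interpolation=cv2.INTER_CUBIC)
a,b=f(a),f(b);o=np.zeros((350,800,3),np.uint8);o[:a.shape[0],:400]=a;o[:b.shape[0],400:]=b;cv2.imwrite('pics/c1.png',o)"
```

```text
t 2.18 pos [ 0.4342 -0.0452  0.0616] shift [-0.0177  0.0091  0.0521] turn [-0.001  -0.0005  0.0028] F [-0.3  0.2  1. ] M [-0.09  0.01 -0.  ] open 0.647 grip 0.0
```

View pics/c1.png

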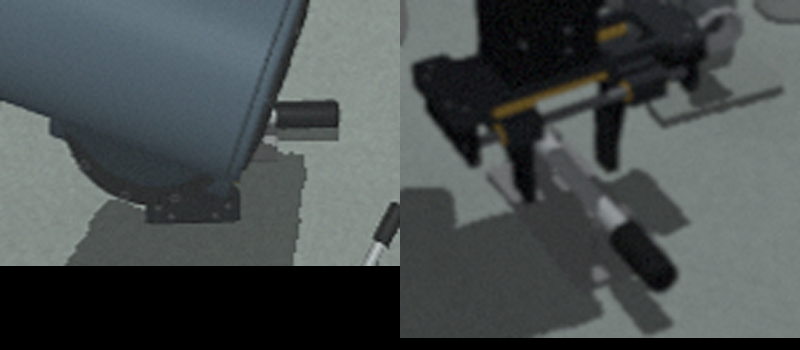

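The picture shows the two fingers straddling the shaft between the notches, at about (520,165) and (605,140) in the right-hand panel.

Emit:
{"method": "step_arm", "body": {"steps": [[-0.016,0.009,0.052,0,0,0,-0.3],[-0.016,0.009,0.052,0,0,0,-0.3],[-0.016,0.009,0.052,0,0,0,-0.3],[-0.016,0.009,0.052,0,0,0,0.2],[-0.016,0.009,0.052,0,0,0,0.4],[-0.016,0.009,0.052,0,0,0,0.5]]}}

```text
time_s: 2.78
position: [0.4378, -0.0514, 0.0457]
tcp_rot: [[-0.011, 1.0, 0.001], [1.0, 0.011, -0.0], [-0.0, 0.001, -1.0]]
force: [0.2, 0.3, -0.4]
opening: 0.503
grasp_force: 0.0
```

```bash
python3 -c "
from h import *
row([.437,-.0505,.046],90.64)"
```

```text
t 2.78 pos [ 0.4378 -0.0514  0.0457] shift [ 0.0031 -0.0026 -0.001 ] turn [0.001  0.0004 0.0002] F [ 0.2  0.3 -0.4] M [-0.12  0.06 -0.08] open 0.503 grip 0.0
```

Emit:
{"method": "step_arm", "body": {"steps": [[0,0,0,0,0,0,0.55],[0,0,0,0,0,0,0.65],[0,0,0,0,0,0,0.75],[0,0,0,0,0,0,0.85],[0,0,0,0,0,0,1],[0,0,0,0,0,0,1],[0,0,0,0,0,0,1],[0,0,0,0,0,0,1]]}}

```text
time_s: 3.45
position: [0.4391, -0.0519, 0.0452]
tcp_rot: [[-0.011, 1.0, 0.003], [1.0, 0.011, -0.001], [-0.001, 0.003, -1.0]]
force: [5.4, 1.8, -0.0]
opening: 0.174
grasp_force: 30.0
```

```bash
python3 -c "
from h import *
row([.437,-.0505,.046],90.64)"
```

```text
t 3.45 pos [ 0.4391 -0.0519  0.0452] shift [ 0.0046 -0.007  -0.0028] turn [ 0.0037  0.0013 -0.0001] F [ 5.4  1.8 -0. ] M [ 0.22 -0.74 -0.02] open 0.174 grip 30.0
```

Emit:
{"method": "step_arm", "body": {"steps": [[0,0,-0.03,0,0,0,1],[0,0,-0.08,0,0,0,1],[0,0,-0.16,0,0,0,1],[0,0,-0.23,0,0,0,1],[0,0,-0.23,0,0,0,1],[0,0,-0.23,0,0,0,1]]}}

```text
time_s: 3.95
position: [0.4367, -0.0513, 0.1147]
tcp_rot: [[-0.011, 1.0, -0.001], [1.0, 0.011, -0.0], [-0.0, -0.001, -1.0]]
force: [-0.2, 0.1, -2.2]
opening: 0.17
grasp_force: 30.0
```

```bash
python3 -c "
from h import *
d=np.array([np.sin(np.radians(4.03)),np.cos(np.radians(4.03))]);m=np.array([.6045,.0195]);print(m-d*.14)
row([*(m-d*.14),.115],90-4.03)
"
```

```text
[ 0.59466097 -0.12015383]
t 3.95 pos [ 0.4367 -0.0513  0.1147] shift [-0.2356  0.5239 -0.0013] turn [-0.0008  0.0002  0.1041] F [-0.2  0.1 -2.2] M [-0.14  0.02  0.05] open 0.17 grip 30.0
```

Emit:
{"method": "step_arm", "body": {"steps": [[-0.12,0,0,0,0,0.05,1],[-0.236,0.1,0,0,0,0.104,1],[-0.236,0.22,0,0,0,0.104,1],[-0.236,0.34,0,0,0,0.104,1],[-0.236,0.45,0,0,0,0.104,1],[-0.236,0.524,0,0,0,0.104,1],[-0.236,0.524,0,0,0,0.104,1],[-0.236,0.524,0,0,0,0.104,1]]}}

```text
time_s: 4.62
position: [0.5946, -0.12, 0.1117]
tcp_rot: [[0.069, 0.998, -0.005], [0.998, -0.069, 0.001], [0.001, -0.005, -1.0]]
force: [-0.9, 0.5, -3.1]
opening: 0.17
grasp_force: 30.0
```

```bash
python3 -c "
from h import *
row([ 0.59466,-0.12015,.077],90-4.03)
"
```

```text
t 4.62 pos [ 0.5946 -0.12    0.1117] shift [-0.0008  0.0007  0.1155] turn [-0.0061 -0.0014  0.001 ] F [-0.9  0.5 -3.1] M [-0.09  0.11  0.03] open 0.17 grip 30.0
```

Emit:
{"method": "step_arm", "body": {"steps": [[0,0,0.06,0,0,0,1],[0,0,0.118,0,0,0,1],[0,0,0.118,0,0,0,1],[0,0,0.118,0,0,0,1],[0,0,0.118,0,0,0,1],[0,0,0.118,0,0,0,1]]}}

```text
time_s: 5.12
position: [0.5956, -0.1207, 0.0793]
tcp_rot: [[0.071, 0.998, 0.0], [0.998, -0.071, -0.0], [-0.0, 0.001, -1.0]]
force: [0.6, 0.1, -2.3]
opening: 0.174
grasp_force: 30.0
```

```bash
python3 -c "
from h import *
row([ 0.59466,-0.12015,.076],90-4.03)
a=snap('top','top2')['image'][165:265,240:390,::-1];b=snap('side','side2')['image'][160:280,290:410,::-1]
f=lambda i:cv2.resize(i,(400,400*i.shape[0]//i.shape[1]),interpolation=cv2.INTER_CUBIC)
a,b=f(a),f(b);o=np.zeros((400,800,3),np.uint8);o[:a.shape[0],:400]=a;o[:b.shape[0],400:]=b;cv2.imwrite('pics/c2.png',o)"
```

```text
t 5.12 pos [ 0.5956 -0.1207  0.0793] shift [ 0.0015 -0.0032  0.0111] turn [ 0.0006  0.0003 -0.0004] F [ 0.6  0.1 -2.3] M [-0.1   0.04 -0.03] open 0.174 grip 30.0
```

View pics/c2.png

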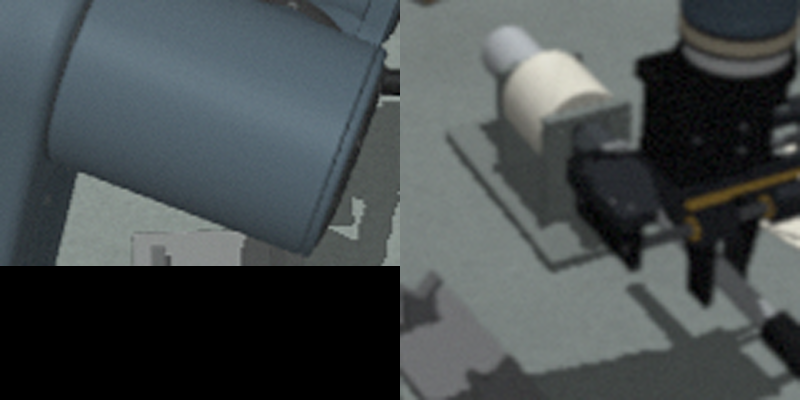

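The nose and mouth are hidden under the wrist, and the right-hand panel shows the shaft held level at about (740,280). I'll go in gently with force feedback, relying on the funnel.

Emit:
{"method": "step_arm", "body": {"steps": [[0.03,-0.002,0.011,0,0,0,1],[0.06,-0.002,0.011,0,0,0,1],[0.1,-0.002,0.011,0,0,0,1],[0.12,-0.002,0.011,0,0,0,1],[0.12,-0.002,0.011,0,0,0,1],[0.12,-0.002,0.011,0,0,0,1],[0.12,-0.002,0.011,0,0,0,1]]}}

```text
time_s: 5.8
position: [0.5978, -0.0844, 0.0754]
tcp_rot: [[0.07, 0.998, 0.0], [0.998, -0.07, -0.0], [-0.0, 0.0, -1.0]]
force: [0.2, -0.0, -2.0]
opening: 0.176
grasp_force: 30.0
```

```bash
cat >> h.py <<'E'
D=np.array([np.sin(np.radians(4.03)),np.cos(np.radians(4.03))]);M=np.array([.6045,.0195])
def at(nose,off=.1,z=.0755,yaw=90-4.03):
    row([*(M+D*(nose-off)),z],yaw)
E
python3 -c "
from h import *
at(.0)
"
```

```text
t 5.8 pos [ 0.5978 -0.0844  0.0754] shift [ 0.0137 -0.0021 -0.0003] turn [0.0004 0.0005 0.0008] F [ 0.2 -0.  -2. ] M [-0.12  0.06 -0.05] open 0.176 grip 30.0
```

Emit:
{"method": "step_arm", "body": {"steps": [[0.01,0,0,0,0,0,1],[0.02,0,0,0,0,0,1],[0.03,0,0,0,0,0,1],[0.037,0,0,0,0,0,1],[0.037,0,0,0,0,0,1],[0.037,0,0,0,0,0,1]]}}

```text
time_s: 6.3
position: [0.5984, -0.0734, 0.0753]
tcp_rot: [[0.07, 0.998, -0.0], [0.998, -0.07, -0.0], [-0.0, -0.0, -1.0]]
force: [-0.7, -0.2, -2.8]
opening: 0.176
grasp_force: 30.0
```

```bash
python3 -c "
from h import *
at(.015)
"
```

```text
t 6.3 pos [ 0.5984 -0.0734  0.0753] shift [ 0.027  -0.0014 -0.0006] turn [-0.0001  0.0001  0.0001] F [-0.7 -0.2 -2.8] M [-0.11  0.03 -0.03] open 0.176 grip 30.0
```

Emit:
{"method": "step_arm", "body": {"steps": [[0.007,-0.001,0,0,0,0,1],[0.014,-0.001,0,0,0,0,1],[0.02,-0.001,0,0,0,0,1],[0.027,-0.001,0,0,0,0,1],[0.027,-0.001,0,0,0,0,1]]}}

```text
time_s: 6.72
position: [0.5986, -0.0649, 0.0753]
tcp_rot: [[0.07, 0.998, -0.0], [0.998, -0.07, 0.0], [0.0, -0.0, -1.0]]
force: [0.6, 0.3, -2.7]
opening: 0.172
grasp_force: 30.0
```

```bash
python3 -c "
from h import *
at(.025)
"
```

```text
t 6.72 pos [ 0.5986 -0.0649  0.0753] shift [ 0.0319 -0.0003 -0.0006] turn [-0.0001 -0.0003  0.0003] F [ 0.6  0.3 -2.7] M [-0.14  0.06 -0.04] open 0.172 grip 30.0
```

No contact yet, so I'll keep on.

Emit:
{"method": "step_arm", "body": {"steps": [[0.008,0,0,0,0,0,1],[0.016,0,0,0,0,0,1],[0.024,0,0,0,0,0,1],[0.032,0,0,0,0,0,1],[0.032,0,0,0,0,0,1]]}}

```text
time_s: 7.13
position: [0.5993, -0.0552, 0.0753]
tcp_rot: [[0.07, 0.998, -0.0], [0.998, -0.07, 0.0], [0.0, -0.0, -1.0]]
force: [0.3, -0.2, -2.9]
opening: 0.174
grasp_force: 30.0
```

```bash
python3 -c "
from h import *
at(.035)
"
```

```text
t 7.13 pos [ 0.5993 -0.0552  0.0753] shift [ 0.0329 -0.0003 -0.0005] turn [-0.     -0.0003  0.0003] F [ 0.3 -0.2 -2.9] M [-0.11  0.1   0.  ] open 0.174 grip 30.0
```

Emit:
{"method": "step_arm", "body": {"steps": [[0.01,0,0,0,0,0,1],[0.02,0,0,0,0,0,1],[0.03,0,0,0,0,0,1],[0.04,0,0,0,0,0,1],[0.05,0,0,0,0,0,1],[0.06,0,0,0,0,0,1],[0.06,0,0,0,0,0,1]]}}

```text
time_s: 7.72
position: [0.6007, -0.0371, 0.0754]
tcp_rot: [[0.07, 0.998, 0.0], [0.998, -0.07, 0.0], [0.0, 0.0, -1.0]]
force: [0.3, 0.5, -3.0]
opening: 0.173
grasp_force: 30.0
```

```bash
python3 -c "
from h import *
at(.05)
b=snap('side','side3')['image'][160:270,300:430,::-1]
cv2.imwrite('pics/c3.png',cv2.resize(b,None,fx=5,fy=5,interpolation=cv2.INTER_CUBIC))"
```

```text
t 7.72 pos [ 0.6007 -0.0371  0.0754] shift [ 0.0224 -0.0005 -0.0004] turn [ 0.0001 -0.0004  0.0005] F [ 0.3  0.5 -3. ] M [-0.13 -0.02 -0.  ] open 0.173 grip 30.0
```

View pics/c3.png

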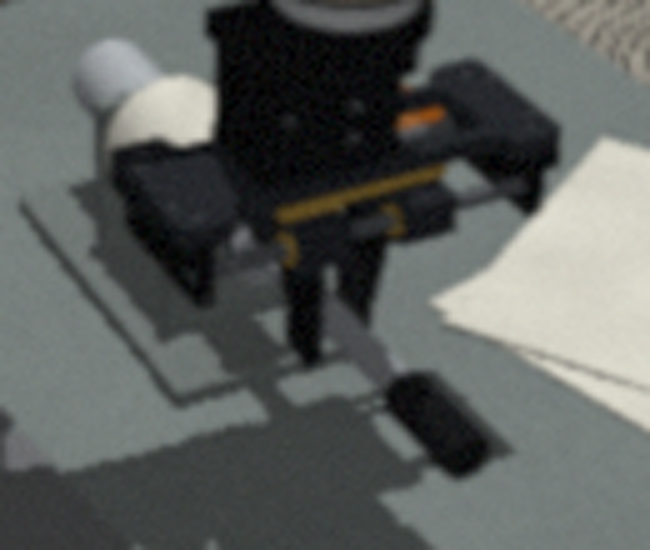

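```bash
python3 -c "
from h import *
c=load('side3')
p=np.array(read_state()['position'][:2])
for o in(-.125,-.0975,-.07):
    for z in (.07,):print(o,(proj(c,[*(p+D*o),z])-[300,160])*5+2)
print(proj(c,[.61,-.13,.08])-proj(c,[.61,-.13,.07]))
"
```

```text
-0.125 [478.14049935 469.34031747]
-0.0975 [443.97478186 433.45246741]
-0.07 [411.06369571 398.90879788]
[ 0.37491156 -3.66346962]
```

The handle appears at about (437,425) in the crop, and the projection predicts (444,433). That fits a held, level spindle going in along the axis with no contact force. I'll push on to about 78 mm.

Emit:
{"method": "step_arm", "body": {"steps": [[0.015,0,0,0,0,0,1],[0.03,0,0,0,0,0,1],[0.045,0,0,0,0,0,1],[0.06,0,0,0,0,0,1],[0.06,0,0,0,0,0,1]]}}

```text
time_s: 8.18
position: [0.6019, -0.0188, 0.0754]
tcp_rot: [[0.07, 0.998, 0.0], [0.998, -0.07, 0.0], [0.0, 0.0, -1.0]]
force: [0.4, -0.3, -2.7]
opening: 0.173
grasp_force: 30.0
```

```bash
python3 -c "
from h import *
at(.078)
"
```

```text
t 8.18 pos [ 0.6019 -0.0188  0.0754] shift [ 0.0545 -0.0003 -0.0004] turn [ 0.     -0.0006  0.0008] F [ 0.4 -0.3 -2.7] M [-0.08 -0.03  0.04] open 0.173 grip 30.0
```

Emit:
{"method": "step_arm", "body": {"steps": [[0.015,0,0,0,0,0,1],[0.03,0,0,0,0,0,1],[0.045,0,0,0,0,0,1],[0.054,0,0,0,0,0,1],[0.054,0,0,0,0,0,1],[0.054,0,0,0,0,0,1]]}}

```text
time_s: 8.68
position: [0.6031, -0.0034, 0.0754]
tcp_rot: [[0.07, 0.998, 0.0], [0.998, -0.07, 0.0], [0.0, 0.0, -1.0]]
force: [0.3, 0.3, -2.7]
opening: 0.171
grasp_force: 30.0
```

```bash
python3 -c "
from h import *
at(.078)
"
```

```text
t 8.68 pos [ 0.6031 -0.0034  0.0754] shift [ 0.0031 -0.0006 -0.0005] turn [ 0.0001 -0.0002  0.0004] F [ 0.3  0.3 -2.7] M [-0.05 -0.02  0.  ] open 0.171 grip 30.0
```

Emit:
{"method": "step_arm", "body": {"steps": [[0,0,0,0,0,0,0.4],[0,0,0,0,0,0,0.2],[0,0,0,0,0,0,0.1],[0,0,0,0,0,0,0],[0,0,0,0,0,0,0],[0,0,0,0,0,0,0]]}}

```text
time_s: 9.18
position: [0.6031, -0.0039, 0.0755]
tcp_rot: [[0.071, 0.998, 0.0], [0.998, -0.071, -0.0], [-0.0, 0.0, -1.0]]
force: [-0.5, -0.0, -0.0]
opening: 0.475
grasp_force: 0.0
```

Emit:
{"method": "step_arm", "body": {"steps": [[0,0,-0.08,0,0,0,0],[0,0,-0.2,0,0,0,0],[-0.1,0,-0.3,0,0,0,0],[-0.2,0,-0.3,0,0,0,0],[-0.32,0,-0.3,0,0,0,0],[-0.33,0,-0.3,0,0,0,0],[-0.33,0,-0.3,0,0,0,0]]}}

```text
time_s: 9.77
position: [0.5961, -0.1048, 0.1657]
tcp_rot: [[0.074, 0.997, 0.001], [0.997, -0.074, -0.0], [-0.0, 0.001, -1.0]]
force: [-0.4, 0.0, 0.4]
opening: 0.5
grasp_force: 0.0
```

```bash
python3 -c "
from h import *
at(.078)
snap('top','top4')
b=snap('side','side4')['image'][160:270,300:430,::-1]
cv2.imwrite('pics/c4.png',cv2.resize(b,None,fx=5,fy=5,interpolation=cv2.INTER_CUBIC))"
```

```text
t 9.77 pos [ 0.5961 -0.1048  0.1657] shift [ 0.342  -0.0026  0.3005] turn [ 0.0011  0.0004 -0.005 ] F [-0.4  0.   0.4] M [-0.07  0.04  0.04] open 0.5 grip 0.0
```

View pics/c4.png

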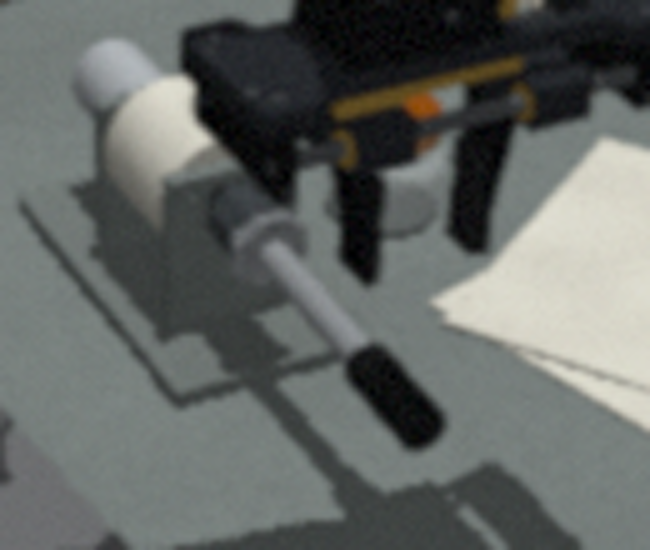

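The spindle sits in the bore. The rim centre is at about (268,243), the shaft/handle joint at (362,353) and the handle's end at (420,428) in the crop, drooping slightly. Next I'll work out the droop.

Run:
```python
from h import *
c=load('side4');t=load('top4')
N=np.array([D[1],-D[0],0]);m=np.array([*M,.07])
def pl(x,y):
    o,d=ray(c,(300+(x-2)/5,160+(y-2)/5)); p=o+d*(N@(m-o))/(N@d); return p,(p-m)[:2]@D
for n,q in(('rim',(268,243)),('joint',(362,353)),('end',(420,428)),('rimtop',(270,212))): p,a=pl(*q);print(n,p.round(4),a.round(4))
im=cv2.cvtColor(t['image'],cv2.COLOR_RGB2GRAY)
cv2.imwrite('pics/c5.png',cv2.resize(t['image'][165:240,250:370,::-1],None,fx=6,fy=6,interpolation=cv2.INTER_CUBIC))
```

```text
rim [0.6049 0.0252 0.0735] 0.0057
joint [ 0.5986 -0.0648  0.0673] -0.0846
end [ 0.5949 -0.1163  0.0602] -0.1361
rimtop [0.6048 0.0243 0.0916] 0.0048
```

View pics/c5.png

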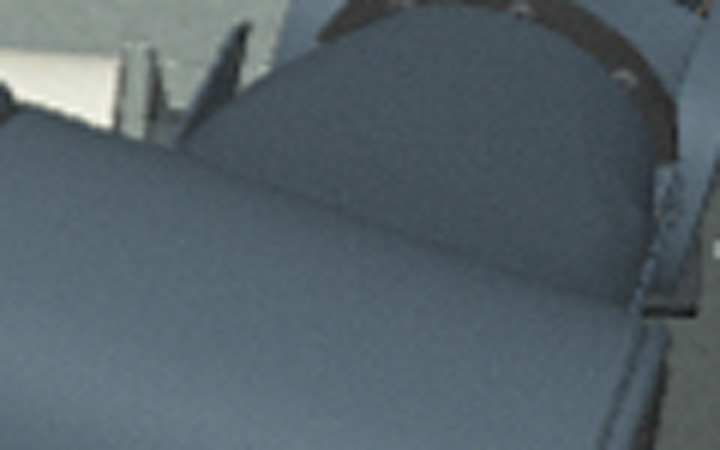

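```bash
python3 -c "
from h import *
row([.5965,-.0947,.0715],90-4.03)
"
```

```text
t 9.87 pos [ 0.5956 -0.1021  0.165 ] shift [0.0247 0.0017 0.3118] turn [-0.0013 -0.0011 -0.0011] F [0.2 0.2 0.6] M [0.   0.05 0.01] open 0.499 grip 0.0
```

Emit:
{"method": "step_arm", "body": {"steps": [[0.024,0.001,0.08,0,0,0,0],[0.024,0.001,0.16,0,0,0,0],[0.024,0.001,0.22,0,0,0,0],[0.024,0.001,0.27,0,0,0,0],[0.024,0.001,0.31,0,0,0,0],[0.024,0.001,0.31,0,0,0,0],[0.024,0.001,0.31,0,0,0,0]]}}

```text
time_s: 10.45
position: [0.5965, -0.0942, 0.0717]
tcp_rot: [[0.069, 0.998, -0.002], [0.998, -0.069, 0.001], [0.001, -0.002, -1.0]]
force: [-1.1, 0.5, -0.3]
opening: 0.5
grasp_force: 0.0
```

```bash
python3 -c "
from h import *
row([.5965,-.0947,.0715],90-4.03)
"
```

```text
t 10.45 pos [ 0.5965 -0.0942  0.0717] shift [-0.0016  0.0002  0.0007] turn [-0.0022 -0.0008  0.0014] F [-1.1  0.5 -0.3] M [-0.18  0.07 -0.  ] open 0.5 grip 0.0
```

Emit:
{"method": "step_arm", "body": {"steps": [[0,0,0,0,0,0,0.2],[0,0,0,0,0,0,0.3],[0,0,0,0,0,0,0.4],[0,0,0,0,0,0,0.5],[0,0,0,0,0,0,0.7],[0,0,0,0,0,0,1],[0,0,0,0,0,0,1]]}}

```text
time_s: 11.03
position: [0.5971, -0.0955, 0.0728]
tcp_rot: [[0.071, 0.998, 0.001], [0.998, -0.071, -0.0], [-0.0, 0.001, -1.0]]
force: [-0.3, -0.3, 1.9]
opening: 0.267
grasp_force: 30.0
```

```bash
python3 -c "
from h import *
row([.5965,-.0947,.0765],90-4.03)
"
```

```text
t 11.03 pos [ 0.5971 -0.0955  0.0728] shift [ 0.0025 -0.0022 -0.0125] turn [ 0.0011  0.0002 -0.0004] F [-0.3 -0.3  1.9] M [-0.18  0.01 -0.01] open 0.267 grip 30.0
```

Emit:
{"method": "step_arm", "body": {"steps": [[0,0,-0.004,0,-0.01,0,1],[0,0,-0.007,0,-0.02,0,1],[0,0,-0.01,0,-0.03,0,1],[0,0,-0.013,0,-0.038,0,1],[0,0,-0.013,0,-0.038,0,1],[0,0,-0.013,0,-0.038,0,1]]}}

```text
time_s: 11.53
position: [0.597, -0.0952, 0.0763]
tcp_rot: [[0.07, 0.998, -0.002], [0.997, -0.07, -0.03], [-0.03, 0.0, -1.0]]
force: [0.6, 0.7, -0.3]
opening: 0.266
grasp_force: 30.0
```

```bash
python3 -c "
from h import *
row([.5965,-.0947,.0765],90-4.03)
print(np.round(read_state()['tcp_rot'],3).tolist())
"
```

```text
t 11.53 pos [ 0.597  -0.0952  0.0763] shift [ 0.0014 -0.0017 -0.0008] turn [0.0004 0.0381 0.0002] F [ 0.6  0.7 -0.3] M [ 0.09 -0.08 -0.09] open 0.266 grip 30.0
[[0.07, 0.998, -0.002], [0.997, -0.07, -0.03], [-0.03, 0.0, -1.0]]
```

Emit:
{"method": "step_arm", "body": {"steps": [[0.01,0,-0.001,0,0,0,1],[0.02,0,-0.001,0,0,0,1],[0.03,0,-0.001,0,0,0,1],[0.04,0,-0.001,0,0,0,1],[0.04,0,-0.001,0,0,0,1]]}}

```text
time_s: 11.95
position: [0.5977, -0.0827, 0.0762]
tcp_rot: [[0.07, 0.998, -0.002], [0.997, -0.07, -0.029], [-0.03, -0.0, -1.0]]
force: [0.5, -0.9, 1.3]
opening: 0.264
grasp_force: 30.0
```

```bash
python3 -c "
from h import *
at(.1,off=.1975,z=.0765)
"
```

```text
t 11.95 pos [ 0.5977 -0.0827  0.0762] shift [ 0.0164 -0.0013 -0.0015] turn [-0.0001  0.0376  0.0003] F [ 0.5 -0.9  1.3] M [-0.13 -0.01 -0.02] open 0.264 grip 30.0
```

Emit:
{"method": "step_arm", "body": {"steps": [[0.005,0,-0.002,0,0.01,0,1],[0.01,0,-0.002,0,0.01,0,1],[0.02,0,-0.002,0,0.01,0,1],[0.03,0,-0.003,0,0.01,0,1],[0.03,0,-0.003,0,0.01,0,1],[0.03,0,-0.003,0,0.01,0,1]]}}

```text
time_s: 12.45
position: [0.5983, -0.0736, 0.0768]
tcp_rot: [[0.07, 0.998, -0.002], [0.997, -0.07, -0.021], [-0.021, -0.0, -1.0]]
force: [0.1, 1.0, 0.3]
opening: 0.268
grasp_force: 30.0
```

```bash
python3 -c "
from h import *
at(.11,off=.1975,z=.0765)
"
```

```text
t 12.45 pos [ 0.5983 -0.0736  0.0768] shift [ 0.0194 -0.0011  0.0005] turn [-0.0003  0.0269 -0.0002] F [0.1 1.  0.3] M [-0.01  0.01 -0.07] open 0.268 grip 30.0
```

Emit:
{"method": "step_arm", "body": {"steps": [[0.005,0,0,0,0,0,1],[0.01,0,0,0,0,0,1],[0.015,0,0,0,0,0,1],[0.02,0,0,0,0,0,1],[0.025,0,-0.001,0,0,0,1],[0.03,0,-0.001,0,0,0,1],[0.03,0,-0.001,0,0,0,1]]}}

```text
time_s: 13.03
position: [0.599, -0.065, 0.0769]
tcp_rot: [[0.07, 0.998, -0.001], [0.997, -0.07, -0.022], [-0.022, 0.0, -1.0]]
force: [0.3, -1.0, 0.0]
opening: 0.265
grasp_force: 30.0
```

```bash
python3 -c "
from h import *
at(.12,off=.1975,z=.0765)
"
```

```text
t 13.03 pos [ 0.599  -0.065   0.0769] shift [ 0.024  -0.0017  0.001 ] turn [ 0.0002  0.0277 -0.0001] F [ 0.3 -1.   0. ] M [-0.31  0.08 -0.04] open 0.265 grip 30.0
```

Emit:
{"method": "step_arm", "body": {"steps": [[0.005,0,0,0,0,0,1],[0.01,0,0,0,0,0,1],[0.015,0,0,0,0,0,1],[0.02,0,0,0,0,0,1],[0.025,0,-0.001,0,0,0,1],[0.03,0,-0.001,0,0,0,1],[0.03,0,-0.001,0,0,0,1]]}}

```text
time_s: 13.62
position: [0.5996, -0.056, 0.0771]
tcp_rot: [[0.07, 0.998, -0.001], [0.997, -0.07, -0.022], [-0.022, 0.0, -1.0]]
force: [0.1, -1.4, 0.1]
opening: 0.27
grasp_force: 30.0
```

```bash
python3 -c "
from h import *
at(.13,off=.1975,z=.0765)
"
```

```text
t 13.62 pos [ 0.5996 -0.056   0.0771] shift [ 0.0271 -0.0016  0.0013] turn [ 0.0001  0.0276 -0.0001] F [ 0.1 -1.4  0.1] M [-0.33  0.01  0.02] open 0.27 grip 30.0
```

Emit:
{"method": "step_arm", "body": {"steps": [[0.005,0,0,0,0,0,1],[0.01,0,0,0,0,0,1],[0.015,0,0,0,0,0,1],[0.02,0,0,0,0,0,1],[0.02,0,0,0,0,0,1]]}}

```text
time_s: 14.03
position: [0.6001, -0.0501, 0.077]
tcp_rot: [[0.07, 0.998, -0.001], [0.997, -0.07, -0.022], [-0.022, 0.0, -1.0]]
force: [0.3, -1.0, 1.0]
opening: 0.269
grasp_force: 30.0
```

```bash
python3 -c "
from h import *
at(.13,off=.1975,z=.0765)
"
```

```text
t 14.03 pos [ 0.6001 -0.0501  0.077 ] shift [ 0.0074 -0.0017  0.0014] turn [ 0.0003  0.0277 -0.    ] F [ 0.3 -1.   1. ] M [-0.36  0.11  0.02] open 0.269 grip 30.0
```

Emit:
{"method": "step_arm", "body": {"steps": [[0.005,0,0,0,0,0,1],[0.01,0,0,0,0,0,1],[0.015,0,0,0,0,0,1],[0.02,0,0,0,0,0,1],[0.02,0,0,0,0,0,1]]}}

```text
time_s: 14.45
position: [0.6008, -0.0458, 0.077]
tcp_rot: [[0.069, 0.998, -0.001], [0.997, -0.069, -0.025], [-0.025, 0.001, -1.0]]
force: [-0.3, -7.1, 1.7]
opening: 0.264
grasp_force: 30.0
```

```bash
python3 -c "
from h import *
at(.14,off=.1975,z=.0765)
"
```

```text
t 14.45 pos [ 0.6008 -0.0458  0.077 ] shift [ 0.0263 -0.003   0.001 ] turn [0.0012 0.0313 0.0014] F [-0.3 -7.1  1.7] M [-1.27  0.18 -0.02] open 0.264 grip 30.0
```

Brake drag met at about 6–7 N, with the TCP at y ≈ -0.048. The cup has at least 13 mm still to go.

Emit:
{"method": "step_arm", "body": {"steps": [[0.005,0,0,0,0,0,1],[0.01,0,0,0,0,0,1],[0.015,0,0,0,0,0,1],[0.02,0,0,0,0,0,1],[0.025,0,0,0,0,0,1],[0.025,0,0,0,0,0,1]]}}

```text
time_s: 14.95
position: [0.6015, -0.0392, 0.0771]
tcp_rot: [[0.069, 0.998, -0.001], [0.997, -0.069, -0.026], [-0.026, 0.001, -1.0]]
force: [-1.3, -9.6, 2.6]
opening: 0.267
grasp_force: 30.0
```

```bash
python3 -c "
from h import *
at(.15,off=.1975,z=.0765)
"
```

```text
t 14.95 pos [ 0.6015 -0.0392  0.0771] shift [ 0.0376 -0.0036  0.001 ] turn [0.0016 0.0328 0.0018] F [-1.3 -9.6  2.6] M [-1.72  0.24  0.07] open 0.267 grip 30.0
```

Emit:
{"method": "step_arm", "body": {"steps": [[0,-0.001,-0.001,0,0.003,0,1],[0,-0.003,-0.002,0,0.007,0,1],[0.004,-0.003,-0.003,0,0.007,0,1],[0.008,-0.003,-0.003,0,0.007,0,1],[0.012,-0.003,-0.003,0,0.007,0,1],[0.012,-0.003,-0.003,0,0.007,0,1]]}}

```text
time_s: 15.45
position: [0.6008, -0.0347, 0.0774]
tcp_rot: [[0.07, 0.998, -0.0], [0.997, -0.07, -0.019], [-0.019, 0.001, -1.0]]
force: [-0.2, -6.7, -0.1]
opening: 0.265
grasp_force: 30.0
```

```bash
python3 -c "
from h import *
at(.15,off=.1975,z=.0765)
"
```

```text
t 15.45 pos [ 0.6008 -0.0347  0.0774] shift [ 0.0227 -0.0005  0.0025] turn [0.0015 0.0238 0.0002] F [-0.2 -6.7 -0.1] M [-1.34  0.07 -0.07] open 0.265 grip 30.0
```

Emit:
{"method": "step_arm", "body": {"steps": [[0.003,0,0,0,0,0,1],[0.006,0,0,0,0,0,1],[0.006,0,0,0,0,0,1]]}}

```text
time_s: 15.7
position: [0.601, -0.033, 0.0774]
tcp_rot: [[0.07, 0.998, -0.0], [0.997, -0.07, -0.019], [-0.019, 0.001, -1.0]]
force: [0.3, -7.7, 0.4]
opening: 0.268
grasp_force: 30.0
```

Emit:
{"method": "step_arm", "body": {"steps": [[0.003,0,0,0,0,0,1],[0.005,0,0,0,0,0,1],[0.005,0,0,0,0,0,1]]}}

```text
time_s: 15.95
position: [0.6011, -0.0316, 0.0774]
tcp_rot: [[0.07, 0.998, -0.0], [0.997, -0.07, -0.019], [-0.019, 0.001, -1.0]]
force: [-0.5, -7.0, -0.3]
opening: 0.265
grasp_force: 30.0
```

Emit:
{"method": "step_arm", "body": {"steps": [[0.003,0,0,0,0,0,1],[0.005,0,0,0,0,0,1],[0.005,0,0,0,0,0,1]]}}

```text
time_s: 16.2
position: [0.6012, -0.0302, 0.0775]
tcp_rot: [[0.07, 0.998, -0.0], [0.997, -0.07, -0.019], [-0.019, 0.001, -1.0]]
force: [0.4, -8.5, -0.0]
opening: 0.269
grasp_force: 30.0
```

Emit:
{"method": "step_arm", "body": {"steps": [[0.003,0,0,0,0,0,1],[0.005,0,0,0,0,0,1],[0.005,0,0,0,0,0,1]]}}

```text
time_s: 16.45
position: [0.6014, -0.0288, 0.0775]
tcp_rot: [[0.07, 0.998, 0.0], [0.997, -0.07, -0.019], [-0.019, 0.001, -1.0]]
force: [-0.3, -7.9, 0.6]
opening: 0.269
grasp_force: 30.0
```

Emit:
{"method": "step_arm", "body": {"steps": [[0.003,0,0,0,0,0,1],[0.005,0,0,0,0,0,1],[0.005,0,0,0,0,0,1]]}}

```text
time_s: 16.7
position: [0.6015, -0.0279, 0.0775]
tcp_rot: [[0.069, 0.998, 0.0], [0.997, -0.069, -0.02], [-0.02, 0.002, -1.0]]
force: [0.6, -9.9, 0.3]
opening: 0.267
grasp_force: 30.0
```

Emit:
{"method": "step_arm", "body": {"steps": [[0.003,0,0,0,0,0,1],[0.005,0,0,0,0,0,1],[0.005,0,0,0,0,0,1]]}}

```text
time_s: 16.95
position: [0.6017, -0.0273, 0.0775]
tcp_rot: [[0.069, 0.998, 0.0], [0.997, -0.069, -0.022], [-0.022, 0.002, -1.0]]
force: [-0.4, -13.3, 0.4]
opening: 0.263
grasp_force: 30.0
```

Emit:
{"method": "step_arm", "body": {"steps": [[0.002,0,0,0,0,0,1],[0.003,0,0,0,0,0,1],[0.003,0,0,0,0,0,1],[0.003,0,0,0,0,0,1]]}}

```text
time_s: 17.28
position: [0.6018, -0.027, 0.0775]
tcp_rot: [[0.069, 0.998, 0.0], [0.997, -0.069, -0.022], [-0.022, 0.002, -1.0]]
force: [-1.3, -14.6, 1.2]
opening: 0.267
grasp_force: 30.0
```

Emit:
{"method": "step_arm", "body": {"steps": [[-0.003,0,0,0,0,0,1],[-0.006,0,0,0,0,0,1],[-0.006,0,0,0,0,0,1],[-0.006,0,0,0,0,0,0.3],[-0.006,0,0,0,0,0,0.1],[-0.006,0,0,0,0,0,0],[-0.006,0,0,0,0,0,0],[-0.006,0,0,0,0,0,0]]}}

```text
time_s: 17.95
position: [0.6006, -0.0241, 0.0771]
tcp_rot: [[0.07, 0.998, -0.002], [0.997, -0.07, -0.016], [-0.016, -0.001, -1.0]]
force: [0.3, -0.1, -0.5]
opening: 0.481
grasp_force: 0.0
```

Emit:
{"method": "step_arm", "body": {"steps": [[0,0,-0.08,0,0,0,0],[0,0,-0.2,0,0,0,0],[-0.1,0,-0.32,0,0,0,0],[-0.25,0,-0.4,0,0,0,0],[-0.4,0,-0.4,0,0,0,0],[-0.55,0,-0.4,0,0,0,0],[-0.65,0,-0.4,0,0,0,0],[-0.65,0,-0.4,0,0,0,0]]}}

```text
time_s: 18.62
position: [0.5877, -0.2241, 0.2014]
tcp_rot: [[0.075, 0.997, 0.002], [0.997, -0.075, -0.021], [-0.021, 0.004, -1.0]]
force: [0.6, 0.4, -0.1]
opening: 0.5
grasp_force: 0.0
```

Run:
```python
from h import *
at(.15)
c=snap('side','side6')
b=c['image'][160:270,300:430,::-1]
cv2.imwrite('pics/c6.png',cv2.resize(b,None,fx=5,fy=5,interpolation=cv2.INTER_CUBIC))
```

```text
t 18.62 pos [ 0.5877 -0.2241  0.2014] shift [ 0.989  -0.0072  0.3992] turn [ 0.0044  0.0266 -0.0059] F [ 0.6  0.4 -0.1] M [-0.07  0.08  0.05] open 0.5 grip 0.0
```

View pics/c6.png

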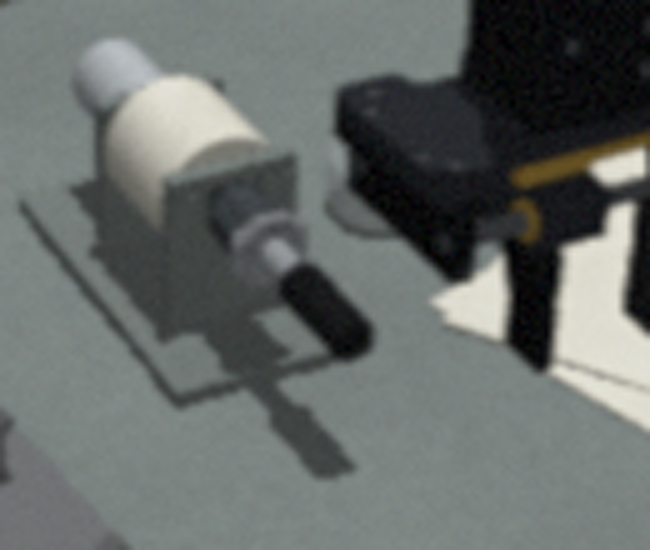

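The picture shows the spindle far in and in line, with the joint at about (295,278) and the handle's end at (350,340). The gripper is clear of it. The nose is about 150 mm deep, and the last push had the rubber stop's 5 N/mm feel.

```bash
python3 -c "
from h import *
print(hand_in())"
```

```text
the job is handed in; nothing more can be done
None
```

The spindle is pushed home on the brake stop with about 15 N, released and clear of the gripper, and the job is handed in; no verdict came back, and the bystanders were not re-measured at the end.

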